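# Set the blower wheel clear of its spacer and spin it by hand

## Robot

A 6-joint arm with a two-finger parallel gripper is mounted at the origin on the work surface. World frame = base frame: x ahead of the robot, y to its left, z up, the work surface at z = 0. Lengths are in mm, angles in rad, forces in N, time in s.
With the tool pointing down it reaches from about 350 to 875 mm from the base axis. Payload 4.2 kg.
Tool frame: the origin (TCP) lies midway between the tips of the shut fingers; the grasp point (between the pads) lies 19 mm behind it; z points along the fingers, y is the line along which they close (so a half turn about z gives the same grasp; the last joint's range is limited). The gripper opens to 85 mm and grips with 20 to 120 N. Pads are 22 mm wide; open, the fingers measure 114 mm over their backs; the gripper's body (76 mm by 85 mm) begins 54 mm behind the grasp point. The pads swing forward as they close: fully open they stand 13 mm farther back than shut.
Start: joints at [1.412, 0.385, 0.008, 0, -1.194, -0.259], TCP at [253.561, 571.232, 231.312] pointing down, gripper open.
Joint ranges: [-3.14, 3.14], [-1.21, 2.06], [-1.07, 1.41], [-3.16, 2.05], [-2.99, -0.16], [-3.1, 3.1]. Speed limits (rad/s): [2.79, 2.79, 3.14, 3.14, 3.14, 3.14].

## Interface

Orientations are given as a unit quaternion [w, x, y, z].
In Python, from workcell import manip gives the robot as it stands. The module is installed in compiled form; this text tells all that it offers.
- The arm moves only by the tool drive_tool, never from a script. Its argument "increments" is one flat list of numbers, 6 for each row, row after row: the shift along the tool's x, y, z as a fraction of full scale, then the turn, a rotation vector about the tool's x, y, z as a fraction of full scale. In form: [dx, dy, dz, rx, ry, rz, dx, dy, dz, rx, ry, rz, ...]. A call has 1 to 12 rows; each row shifts and turns the commanded pose from where the row before left it, along the tool's axes as they then stand; what a row does not reach is not made up. Full scale, the value 1, is 50 mm for a shift and 0.15 rad for a turn. A row lasts 1/10 s, in which the tool goes at most 50 mm and 8.59 degrees, less where a joint would pass 70% of its speed; a pose out of reach is approached as far as the arm can. A call with a number of a shift or a turn outside -1 to 1 is refused whole. A call with a gripper value outside its range is refused whole. "claw" is the opening, from 0 (shut) to 1 (fully open), set as the call begins (left out, the last holds). The fingers move at their own pace and stop on an object; the grip force is fixed at half the most. Time passes only in rows, so rows that do not move let the fingers close. It gives the time, the measured TCP pose, the force, the opening and the grip force at its end, in the units of the state.
- manip.read_state(): the state, without advancing time (a new reading comes with each control period).
- manip.snapshot(name): name is "scene" or "top" or "wrist"; returns the picture (400x640x3 uint8, red, green, blue); there is no depth.
- manip.calibration(name): a dict with "fx", "fy", "cx", "cy" (pixels), "xyz" and "orientation" of the camera in the world; the wrist camera has in their place "hand_eye" (4x4, takes a point from camera to tool coordinates, whose origin is the TCP and whose axes are the flange's). Camera axes: x right, y up, looking along -z (the intrinsics and any distortion apply to the point x, -y, -z); pixel columns grow to the right and rows downward; lengths in mm; the calibration is good to about 2 mm. A picture is of the moment at which its call begins: read the wrist's pose just before it. calibration takes no time and is no camera call.
- manip.job_done(): hands the job in; it is judged then, once.
The state is a dict: "clock": time; "qpos": joint angles; "joint_vel": joint speeds; "joint_torque": joint torques, N m; "eef_pos": TCP position; "eef_rot": TCP orientation; "wrist_force": force on the tool from outside, world axes, zero at the start; "ft_torque": the same for the moment, N m; "width": opening from 0.0 (shut) to 1.0 (fully open); "grasp_force": force on a finger pad.
Only numpy, scipy, OpenCV 4.12 (cv2) and the standard library are available. Lean on these libraries where they do the work, as an engineer would, in place of code of your own. Each camera call takes 0.05 s, during which the arm holds its last target. There are 200 camera calls.

## Task

The dust blower is open for refitting and its green wheel stands too high on the motor shaft. Push the wheel down by its hub until you feel it bottom on the spacer hidden underneath, without forcing it, then ease it back up just enough to run clear, with the vanes still below the rim of the housing, and let go. Now spin it by hand, gently because the vanes are thin, so that it runs on freely by itself for at least three seconds; leave the other things on the bench where they are.

Things in the scene. Friction and masses are not known exactly. Their poses are not given: they have to be found in the camera images.
- blower: dust blower fixed to the bench, cover off, shaft upright: blue scroll housing, 3 mm wall, on posts over a motor. Origin on the bench under the shaft axis, z up. Inner floor 75 mm, rim 131 mm above it. Inside of the wall 78 to 108 mm from the axis (nearest at the outlet's inner wall); all stays within 125 mm outside, but for the outlet duct along +x on the -y side, 182 mm out, flange top 135 mm.
- shaft: steel motor shaft, 10 mm thick, upright in the middle of the blower, its end 148 mm above the bench; origin on its axis 78 mm above the bench, z up. It turns very freely, both ways and without end; hub and wheel turn with it (about 0.0005 kg m2 in all). Spun, they coast for many seconds if nothing rubs.
- wheel: green wheel fixed to the hub. Origin on the axis at its underside, z up the shaft. Disc 120 mm across, 3 mm thick; six straight upright radial vanes 3 mm thick, 16 to 59.5 mm from the axis, tops 33 mm above the origin, one along this body's +x, the others every 60 degrees. At the start its underside is 99 to 102 mm above the bench. Thin vanes: over 12 N of push or knock spoils them.
- hub_top (a point): centre of the flat top of the aluminium hub, 57 mm above the wheel's underside. The hub is a 32 mm round, bare over its top 24 mm (above the vanes), for pinching. It slides on the shaft in a snug fit: about 3 N down, 7 N up; stays where left. The wheel bottoms on a spacer out of sight below it, 78 to 90 mm above the bench (unknown): force then rises steeply; 5 N more is plenty, 15 N is forcing it.
- cover: the blower's blue round cover, 224 mm across, with a 100 mm wide inlet collar 30 mm high, lying on the bench; origin at the centre of its underside
- dish: steel dish with the cover screws, 68 mm across, 16 mm high; origin at the centre of its underside
- hexkey: dark L-shaped hex key lying flat, 5 mm thick, 90 mm by 26 mm; origin near the middle of the long leg, which runs along x
- screwdriver: screwdriver with red handle, about 200 mm long, lying along its x axis
- nose_green: green rocket nose cone standing upright, 42 mm across, 102 mm high; origin at the centre of its underside
- nose_blue: blue rocket nose cone standing upright, 42 mm across, 102 mm high; origin at the centre of its underside
- spool: white bobbin standing upright, 48 mm across, 46 mm high; origin at the centre of its underside

How it is judged:
By the outcome, as a careful person would: the job done as asked, in the order asked, and still so for the second after the job is handed in, with the robot touching nothing.
It also fails if it takes over 54 s, if anything falls off the work surface, if the arm or the gripper's body presses on something with over 40 N, if the wrist force passes 120 N, or if a joint passes its speed limit or range.

## Working session

There is one attempt and no reset: what is moved stays moved. The work goes in short steps, Python scripts to look and compute and a tool call to move; the robot and the scene stay as the last step left them, time stands still between calls to the robot, and variables do not carry over. Pictures are saved under pics/ and viewed, at most 10 in all, crops included, and the job is handed in when it is done.

Besides the shell and the picture viewer there is one more tool, called by a JSON object that holds its "method" and its "body". drive_tool: Moves the arm, as the interface text tells. Shift numbers are shares of 50 mm and turn numbers shares of 0.15 rad, none past 1 either way. Its arguments: {"type":"object","properties":{"increments":{"type":"array"},"claw":{"type":"number"}},"required":["increments"]}

```bash
mkdir -p pics; python3 - <<'E'
from workcell import manip
import cv2
s=manip.read_state();print(s)
for n in("scene","top"):
    print(n,manip.calibration(n)); cv2.imwrite(f"pics/{n}0.png",manip.snapshot(n)[:,:,::-1])
print(manip.calibration("wrist"))
E
```

```text
{'clock': 0.0, 'qpos': array([ 1.41160272e+00,  3.85552468e-01,  6.62565167e-03, -5.06656230e-04,
       -1.19402644e+00, -2.58608910e-01]), 'joint_vel': array([-4.47749007e-04, -3.34477884e-05,  3.13266546e-04,  2.37607223e-04,
       -1.05151229e-03,  1.57132352e-04]), 'joint_torque': array([-7.31522550e-05, -3.92285693e+01,  1.88402510e+01,  4.18643385e+00,
       -4.62288590e-03,  5.79583443e-06]), 'eef_pos': array([253.33257187, 570.70646772, 230.22286574]), 'eef_rot': array([ 1.08883288e-03,  9.78239386e-01, -2.07476469e-01, -1.81581737e-04]), 'wrist_force': array([-0.49407269, -0.36543373, -0.03532231]), 'ft_torque': array([-0.02485924,  0.009632  , -0.01130849]), 'grasp_force': 0.0, 'width': 0.9980389931851436}
scene {'fx': 462.15284454518996, 'fy': 462.15284454518996, 'cx': 315.3973205238251, 'cy': 193.85398510902934, 'xyz': array([1675.23759322, -233.95348986, 1063.05398065]), 'orientation': array([0.68878816, 0.34631436, 0.27559848, 0.57418004])}
top {'fx': 501.46427031365386, 'fy': 501.46427031365386, 'cx': 317.33776251508567, 'cy': 206.5473754859514, 'xyz': array([ 305.40726773,  -18.75961994, 1420.7094583 ]), 'orientation': array([-0.70036706, -0.04437926,  0.03954535,  0.71130347])}
{'fx': 356.88668410133795, 'fy': 356.88668410133795, 'cx': 319.76265595350685, 'cy': 196.2434904815922, 'hand_eye': array([[-1.97154884e-04,  9.58833641e-01,  2.83968327e-01,
         7.29002474e+01],
       [ 9.99999971e-01,  1.50189427e-04,  1.87162435e-04,
        -3.37546235e-01],
       [ 1.36808598e-04,  2.83968356e-01, -9.58833643e-01,
        -1.42606520e+02],
       [ 0.00000000e+00,  0.00000000e+00,  0.00000000e+00,
         1.00000000e+00]])}
```

View pics/top0.png

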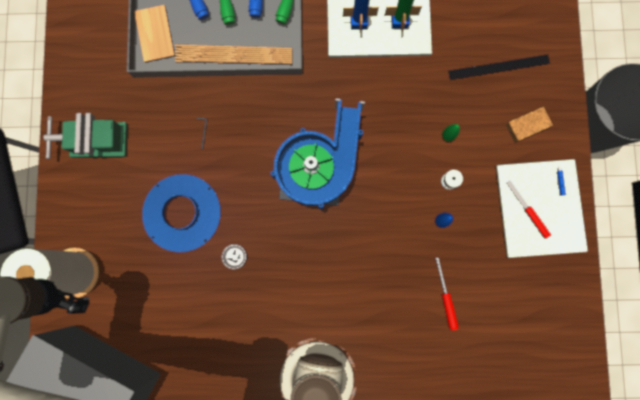

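View pics/scene0.png

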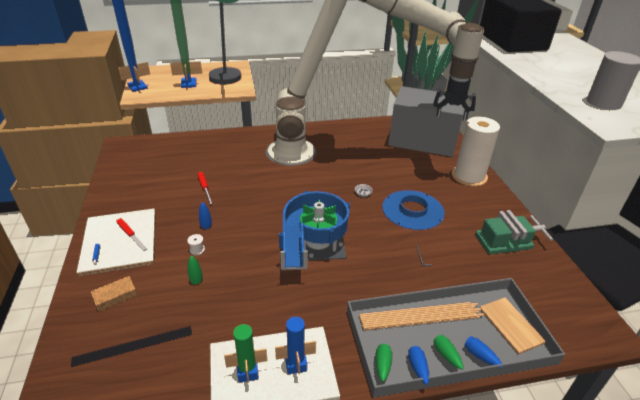

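Top view: the hub is at about (311,162), the blower around it with the outlet duct pointing up (+x). Scene view: the hub top is at about (319,205). The gripper is at the far right, clear of everything.

```bash
cat > h.py <<'E'
from workcell import manip
import numpy as np, cv2
from scipy.spatial.transform import Rotation as R
def q(w): return R.from_quat([w[1],w[2],w[3],w[0]])
def cam(n,s=None):
    c=manip.calibration(n)
    if n=="wrist":
        T=q(s["eef_rot"]).as_matrix(); H=c["hand_eye"]
        return c,T@H[:3,:3],T@H[:3,3]+s["eef_pos"]
    return c,q(c["orientation"]).as_matrix(),c["xyz"]
def hit(n,u,v,z,s=None):
    c,M,o=cam(n,s); d=M@np.array([(u-c["cx"])/c["fx"],-(v-c["cy"])/c["fy"],-1])
    return o+d*(z-o[2])/d[2]
def pix(n,p,s=None):
    c,M,o=cam(n,s); l=M.T@(np.array(p)-o)
    return c["cx"]+c["fx"]*l[0]/-l[2], c["cy"]-c["fy"]*l[1]/-l[2]
E
python3 - <<'E'
from h import *
print(hit("top",311,162,157),hit("scene",319,205,157))
s=manip.read_state();M=q(s["eef_rot"]).as_matrix();print(M.round(3))
for n,u,v in(("top",311,162),("scene",319,205)):
    im=cv2.imread(f"pics/{n}0.png");c=cv2.resize(im[v-45:v+45,u-60:u+60],None,fx=6,fy=6,interpolation=2);cv2.imwrite(f"pics/{n}c.png",c)
a=cv2.imread("pics/topc.png");b=cv2.imread("pics/scenec.png");cv2.imwrite("pics/both.png",cv2.resize(np.hstack([a,b]),(800,300)))
E
```

```text
[571.59513981   3.28416868 157.        ] [575.34546077   5.5703472  157.        ]
[[ 0.914 -0.406 -0.001]
 [-0.406 -0.914 -0.002]
 [ 0.     0.002 -1.   ]]
```

View pics/both.png

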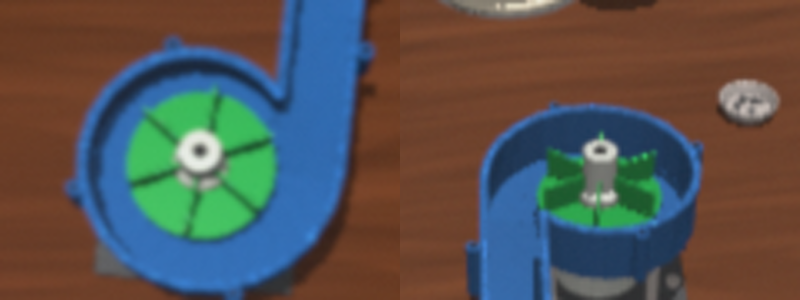

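Top crop: the hub top is at crop (200,148), i.e. (311,161.4) in the image, and the vanes lie near −12°+60k in the world. Scene crop: the hub agrees at (318.7,204.4). So the hub is at about (573,4), and I'm setting out with the yaw squared to the world.

{"method": "drive_tool", "body": {"increments": [0,0,-0.3,0,0,-0.93,0,0,-0.3,0,0,-0.93,0,0,0,0,0,-0.93,0.2,0.35,0,0,0,0,0.4,0.7,0,0,0,0,0.4,0.7,0,0,0,0,0.4,0.7,0,0,0,0,0.4,0.7,0,0,0,0,0.4,0.7,0,0,0,0,0.4,0.7,0,0,0,0,0.4,0.7,0,0,0,0,0.4,0.7,0,0,0,0], "claw": 1}}

```text
clock: 1.3
eef_pos: [424.1, 272.2, 261.0]
eef_rot: [0.0, 1.0, 0.0, -0.0]
wrist_force: [1.1, 0.7, 0.4]
width: 0.999
grasp_force: 0.0
```

{"method": "drive_tool", "body": {"increments": [0.4,0.7,0,0,0,0,0.4,0.7,0,0,0,0,0.4,0.7,0,0,0,0,0.4,0.7,0,0,0,0,0.4,0.7,0,0,0,0,0.4,0.7,0,0,0,0,0.4,0.7,0,0,0,0,0.2,0.45,0,0,0,0,0.1,0.2,0,0,0,0,0,0,0,0,0,0]}}

```text
clock: 2.3
eef_pos: [579.0, -4.5, 260.6]
eef_rot: [0.0, 1.0, -0.001, -0.001]
wrist_force: [-0.1, -0.3, -0.4]
width: 0.999
grasp_force: 0.0
```

```bash
python3 - <<'E'
from h import *
s=manip.read_state();im=manip.snapshot("wrist")[:,:,::-1]
np.save("s1.npy",s,allow_pickle=True);cv2.imwrite("pics/w1.png",im)
print(s["eef_pos"],s["eef_rot"],s["wrist_force"],pix("wrist",(573,4,157),s))
E
```

```text
[579.00260702  -4.53222572 260.56455315] [ 6.47473337e-05  9.99999502e-01 -7.50054211e-04 -6.55236517e-04] [-0.14251355 -0.33609876 -0.43958984] (np.float64(308.0882684379333), np.float64(204.14525905137245))
```

View pics/w1.png

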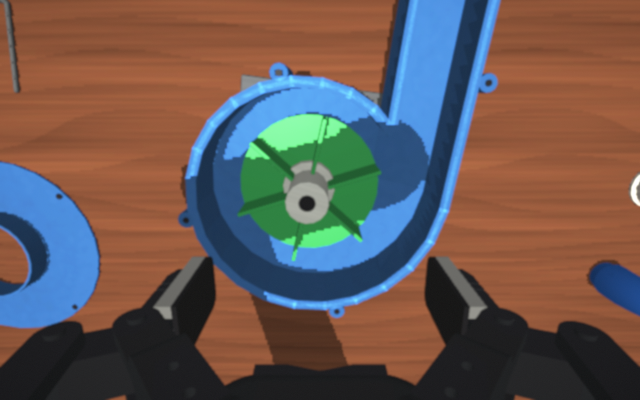

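Wrist view: the hub top is at (307,204), within 1 px of the prediction, so the hub is at about (573,4.3). The vanes run near (318,120), (378,168), (360,238), (296,255), (240,213) and (258,143). Moving over the hub and descending to pinch it above the vanes.

{"method": "drive_tool", "body": {"increments": [-0.12,-0.176,0,0,0,0,0,0,0.4,0,0,0,0,0,0.4,0,0,0,0,0,0.5,0,0,0,0,0,0.5,0,0,0,0,0,0.4,0,0,0,0,0,0.2,0,0,0,0,0,0.05,0,0,0,0,0,0,0,0,0], "claw": 0.62}}

```text
clock: 3.25
eef_pos: [573.1, 6.1, 139.4]
eef_rot: [-0.0, 1.0, 0.001, 0.0]
wrist_force: [0.7, 0.4, 0.4]
width: 0.623
grasp_force: 0.0
```

```bash
python3 - <<'E'
from h import *
s=manip.read_state();im=manip.snapshot("wrist")[:,:,::-1]
cv2.imwrite("pics/w2.png",im)
print(s["eef_pos"],s["wrist_force"],s["width"])
E
```

```text
[573.14080675   6.05246286 139.44929012] [0.69737756 0.43219012 0.37450347] 0.622779066613483
```

View pics/w2.png

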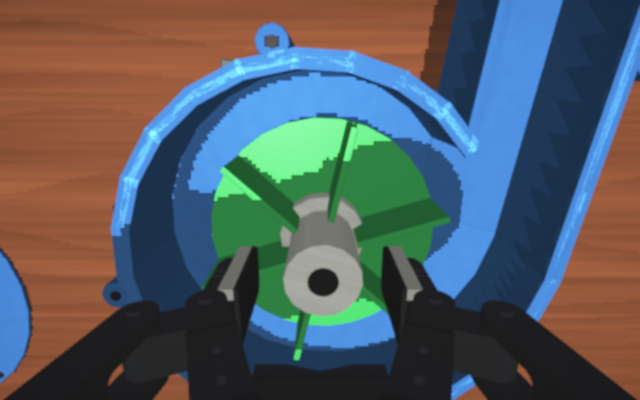

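The hub at (322,282) is centred between the pads (258 and 384), and the tips are above the vanes. Closing.

{"method": "drive_tool", "body": {"increments": [0,0.015,0.02,0,0,0,0,0,0,0,0,0,0,0,0,0,0,0,0,0,0,0,0,0,0,0,0,0,0,0,0,0,0,0,0,0], "claw": 0}}

```text
clock: 3.9
eef_pos: [573.5, 4.8, 138.3]
eef_rot: [-0.0, 1.0, 0.0, 0.001]
wrist_force: [0.5, 2.4, 3.6]
width: 0.346
grasp_force: 59.2
```

```bash
python3 - <<'E'
from h import *
s=manip.read_state()
print(s["eef_pos"],s["wrist_force"],s["ft_torque"],s["width"],s["grasp_force"],pix("wrist",(573,4.5,157),s))
E
```

```text
[573.48797175   4.7862585  138.26407725] [0.45542453 2.37174552 3.56272247] [ 0.77489363 -0.03140159  0.02107461] 0.3459763289609045 59.2403519153595 (np.float64(320.6107236855534), np.float64(286.34296305486754))
```

{"method": "drive_tool", "body": {"increments": [0,0,0.02,0,0,0,0,0,0.02,0,0,0,0,0,0.02,0,0,0,0,0,0.02,0,0,0,0,0,0.02,0,0,0,0,0,0.02,0,0,0]}}

```text
clock: 4.5
eef_pos: [573.4, 4.7, 131.8]
eef_rot: [-0.0, 1.0, 0.0, 0.001]
wrist_force: [1.8, 4.0, 2.7]
width: 0.35
grasp_force: 59.4
```

{"method": "drive_tool", "body": {"increments": [0,0,0.01,0,0,0,0,0,0.01,0,0,0,0,0,0.01,0,0,0]}}

```text
clock: 4.8
eef_pos: [573.4, 4.7, 130.4]
eef_rot: [-0.0, 1.0, 0.0, 0.0]
wrist_force: [1.8, 4.4, 3.5]
width: 0.35
grasp_force: 59.4
```

{"method": "drive_tool", "body": {"increments": [0,0,0.01,0,0,0,0,0,0.01,0,0,0]}}

```text
clock: 5.0
eef_pos: [573.4, 4.7, 129.4]
eef_rot: [-0.0, 1.0, 0.0, 0.0]
wrist_force: [2.5, 4.0, 4.4]
width: 0.35
grasp_force: 59.4
```

{"method": "drive_tool", "body": {"increments": [0,0,0.01,0,0,0,0,0,0.01,0,0,0]}}

```text
clock: 5.2
eef_pos: [573.4, 4.7, 128.5]
eef_rot: [-0.0, 1.0, 0.0, 0.001]
wrist_force: [2.2, 4.4, 3.2]
width: 0.35
grasp_force: 59.4
```

{"method": "drive_tool", "body": {"increments": [0,0,0.01,0,0,0,0,0,0.01,0,0,0]}}

```text
clock: 5.4
eef_pos: [573.4, 4.7, 127.5]
eef_rot: [-0.0, 1.0, 0.0, 0.001]
wrist_force: [2.3, 5.4, 2.9]
width: 0.35
grasp_force: 59.4
```

{"method": "drive_tool", "body": {"increments": [0,0,0.01,0,0,0]}}

```text
clock: 5.5
eef_pos: [573.4, 4.7, 127.0]
eef_rot: [-0.0, 1.0, 0.0, 0.001]
wrist_force: [1.6, 4.9, 4.5]
width: 0.351
grasp_force: 59.5
```

{"method": "drive_tool", "body": {"increments": [0,0,0.01,0,0,0]}}

```text
clock: 5.6
eef_pos: [573.4, 4.7, 126.8]
eef_rot: [-0.0, 1.0, 0.001, 0.001]
wrist_force: [0.8, 5.5, 6.4]
width: 0.349
grasp_force: 59.8
```

{"method": "drive_tool", "body": {"increments": [0,0,0.01,0,0,0]}}

```text
clock: 5.7
eef_pos: [573.5, 4.7, 126.7]
eef_rot: [-0.0, 1.0, 0.001, 0.001]
wrist_force: [-0.1, 5.7, 9.0]
width: 0.351
grasp_force: 60.0
```

Bottomed at z 126.7: the force went from about 3.3 to 9 N within 0.3 mm. Easing it back up.

{"method": "drive_tool", "body": {"increments": [0,0,-0.02,0,0,0,0,0,-0.02,0,0,0,0,0,-0.02,0,0,0,0,0,-0.02,0,0,0]}}

```text
clock: 6.1
eef_pos: [573.2, 4.7, 127.9]
eef_rot: [-0.0, 1.0, 0.0, -0.0]
wrist_force: [7.0, 3.2, -6.4]
width: 0.351
grasp_force: 59.7
```

{"method": "drive_tool", "body": {"increments": [0,0,-0.02,0,0,0,0,0,-0.01,0,0,0,0,0,0,0,0,0]}}

```text
clock: 6.4
eef_pos: [573.2, 4.7, 129.3]
eef_rot: [-0.0, 1.0, 0.0, -0.0]
wrist_force: [7.2, 3.2, -6.4]
width: 0.347
grasp_force: 59.7
```

Raised about 2.4 mm. Unloading the arm, letting go and withdrawing.

{"method": "drive_tool", "body": {"increments": [0,0,0.02,0,0,0,0,0,0,0,0,0]}}

```text
clock: 6.6
eef_pos: [573.3, 4.7, 129.2]
eef_rot: [-0.0, 1.0, 0.0, 0.0]
wrist_force: [4.3, 5.0, -1.8]
width: 0.342
grasp_force: 60.1
```

{"method": "drive_tool", "body": {"increments": [0,0,0,0,0,0,0,0,0,0,0,0,0,0,0,0,0,0,0,0,0,0,0,0,0,0,0,0,0,0,0,0,-0.2,0,0,0,0,0,-0.4,0,0,0,0,0,-0.4,0,0,0,0,0,-0.5,0,0,0,0,0,-0.5,0,0,0,0,0,0,0,0,0], "claw": 0.62}}

```text
clock: 7.7
eef_pos: [575.2, 4.7, 235.5]
eef_rot: [-0.001, 1.0, 0.001, 0.005]
wrist_force: [0.0, -0.6, -0.0]
width: 0.618
grasp_force: 0.0
```

{"method": "drive_tool", "body": {"increments": [0,0,-0.3,0,0,0,0,0,0,0,0,0,0,0,0,0,0,0], "claw": 0}}

```text
clock: 8.0
eef_pos: [572.7, 4.6, 245.1]
eef_rot: [-0.0, 1.0, 0.0, -0.0]
wrist_force: [-0.4, 0.2, -0.2]
width: 0.113
grasp_force: 0.0
```

```bash
python3 - <<'E'
from h import *
s=manip.read_state();im=manip.snapshot("wrist")[:,:,::-1]
cv2.imwrite("pics/w3.png",cv2.resize(im[60:340,140:500],None,fx=2.1,fy=2.1))
print(s["clock"],s["eef_pos"],s["wrist_force"],s["width"])
for z in (91,):
  for r,a in((0,0),)+tuple((59.5,k) for k in range(-12,348,60)):
    p=pix("wrist",(573+r*np.cos(np.radians(a)),4.5+r*np.sin(np.radians(a)),z+(33 if r else 57)),s); print(a,(p[0]-140)*2.1,(p[1]-60)*2.1)
np.save("s3.npy",s,allow_pickle=True)
E
```

```text
8.0 [572.70533975   4.56800495 245.13362753] [-0.40338329  0.19513643 -0.2091703 ] 0.11315610210715923
0 378.05311084501693 290.95368176880896
-12 414.2194053282621 108.22902722192423
48 251.73710186894036 162.09077474596654
108 225.88121059657576 319.45663297298364
168 345.9954155775351 416.85463648967135
228 494.34263836796305 372.94853895869494
288 536.1625548131349 222.42182727053662
```

View pics/w3.png

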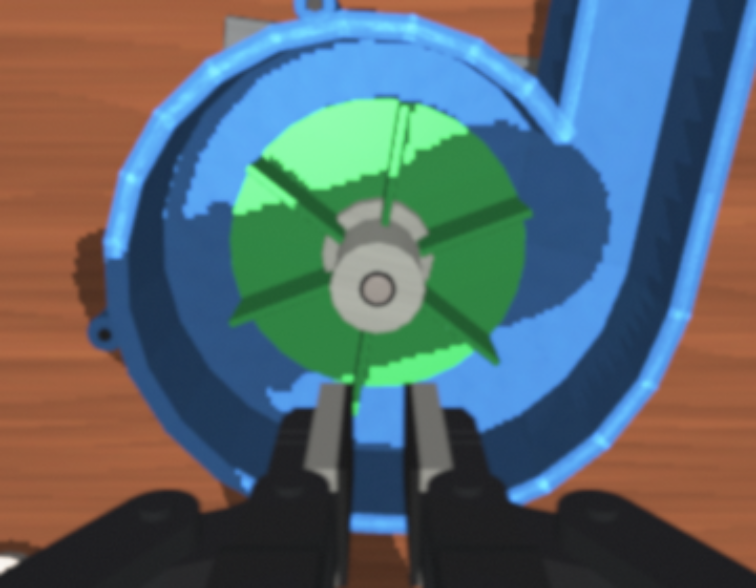

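The hub at (377,288) and the vane tips at (405,103), (532,212), (497,360), (357,412), (232,323) and (255,163) give vanes at about −9°+60k. The hub top is flush with the shaft end, so the underside is at about 91 mm and the vane tops at about 124, below the rim. I'll put the shut fingers in the gap between the vanes at 111° and 171°.

{"method": "drive_tool", "body": {"increments": [-0.4,-0.3,0,0,0,0,-0.4,-0.32,0,0,0,0,0,0,0.4,0,0,0,0,0,0.5,0,0,0,0,0,0.5,0,0,0,0,0,0.4,0,0,0,0,0,0.1,0,0,0,0,0,0,0,0,0], "claw": 0}}

```text
clock: 8.85
eef_pos: [532.4, 35.2, 149.3]
eef_rot: [0.001, 1.0, 0.0, -0.001]
wrist_force: [0.2, 0.4, 0.3]
width: 0.001
grasp_force: 0.0
```

```bash
python3 - <<'E'
from h import *
s=manip.read_state();im=manip.snapshot("wrist")[:,:,::-1]
cv2.imwrite("pics/w4.png",im)
print(s["eef_pos"],s["wrist_force"],s["width"])
E
```

```text
[532.38690715  35.20400465 149.27837723] [0.23032457 0.36846316 0.32710282] 0.0010322315595855005
```

View pics/w4.png

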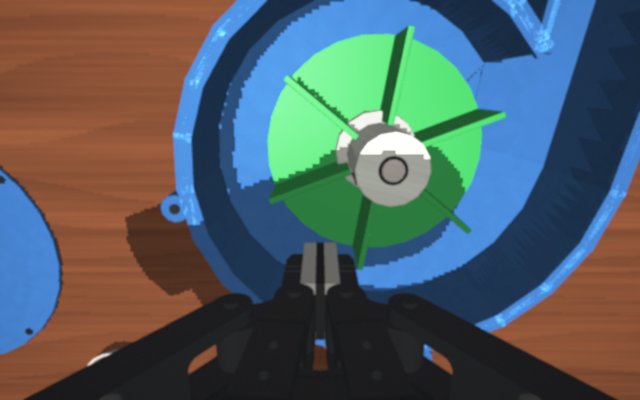

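Wrist view: the shut tips at (320,245) sit between the vane tips at (270,200) and (360,265). The shaft end is flush in the hub at (394,170). Going down into the gap.

{"method": "drive_tool", "body": {"increments": [0,0,0.3,0,0,0,0,0,0.3,0,0,0,0,0,0.24,0,0,0,0,0,0,0,0,0,0,0,0,0,0,0]}}

```text
clock: 9.4
eef_pos: [533.5, 35.6, 108.9]
eef_rot: [0.0, 1.0, 0.001, 0.0]
wrist_force: [-0.1, 0.3, 0.1]
width: -0.0
grasp_force: 0.0
```

{"method": "drive_tool", "body": {"increments": [0,0.04,0,0,0,0,0,0.04,0,0,0,0,0,0.04,0,0,0,0,0,0.04,0,0,0,0,0,0.04,0,0,0,0,0,0.08,0,0,0,0,0,0.14,0,0,0,0,0,0.22,0,0,0,0,0,0.3,0,0,0,0,0,0.24,-0.9,0,0,0,0,0.1,-0.9,0,0,0,0,0,-0.6,0,0,0]}}

```text
clock: 10.6
eef_pos: [533.7, -30.4, 231.5]
eef_rot: [0.0, 1.0, -0.0, 0.002]
wrist_force: [1.2, 0.0, -0.3]
width: -0.001
grasp_force: 0.0
```

```bash
python3 - <<'E'
from h import *
I=[]
for i in range(8):
    im=manip.snapshot("wrist")[:,:,::-1].copy(); I.append(cv2.resize(im[40:340,150:520],(200,162)))
s=manip.read_state();print(s["clock"],s["eef_pos"],s["wrist_force"])
cv2.imwrite("pics/w5.png",np.vstack([np.hstack(I[:4]),np.hstack(I[4:])]))
E
```

```text
11.0 [532.17552438 -28.9060827  226.75891553] [ 0.48628035  0.82850222 -0.47099435]
```

View pics/w5.png

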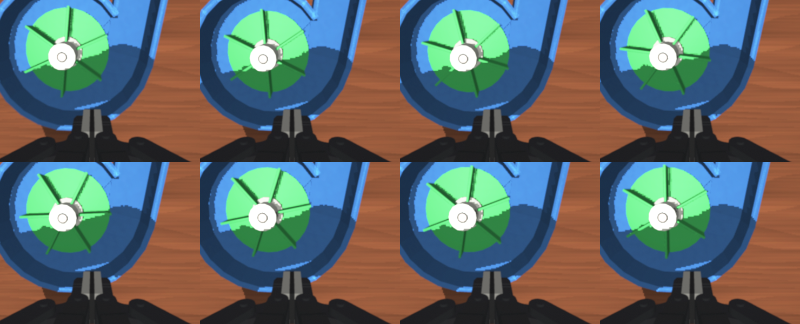

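The frames show the wheel turning on its own, about 60° in 0.35 s (roughly 3 rad/s). I'll move back, let it run for over 3 s and check it again.

{"method": "drive_tool", "body": {"increments": [0,0,-0.2,0,0,0,0,0,-0.2,0,0,0,0,0,0,0,0,0,0,0,0,0,0,0,0,0,0,0,0,0,0,0,0,0,0,0,0,0,0,0,0,0,0,0,0,0,0,0,0,0,0,0,0,0,0,0,0,0,0,0,0,0,0,0,0,0,0,0,0,0,0,0]}}

```text
clock: 12.2
eef_pos: [533.0, -28.5, 248.3]
eef_rot: [0.0, 1.0, 0.0, -0.0]
wrist_force: [0.3, -0.1, 0.4]
width: -0.003
grasp_force: 0.0
```

{"method": "drive_tool", "body": {"increments": [0,0,0,0,0,0,0,0,0,0,0,0,0,0,0,0,0,0,0,0,0,0,0,0,0,0,0,0,0,0,0,0,0,0,0,0,0,0,0,0,0,0,0,0,0,0,0,0,0,0,0,0,0,0,0,0,0,0,0,0,0,0,0,0,0,0,0,0,0,0,0,0]}}

```text
clock: 13.4
eef_pos: [533.0, -28.5, 248.3]
eef_rot: [0.0, 1.0, 0.0, 0.0]
wrist_force: [-0.6, 0.4, -0.6]
width: 0.001
grasp_force: 0.0
```

{"method": "drive_tool", "body": {"increments": [0,0,0,0,0,0,0,0,0,0,0,0,0,0,0,0,0,0,0,0,0,0,0,0,0,0,0,0,0,0,0,0,0,0,0,0,0,0,0,0,0,0,0,0,0,0,0,0,0,0,0,0,0,0,0,0,0,0,0,0]}}

```text
clock: 14.4
eef_pos: [533.0, -28.5, 248.3]
eef_rot: [0.0, 1.0, 0.0, 0.0]
wrist_force: [0.6, -0.0, -1.0]
width: -0.002
grasp_force: 0.0
```

```bash
python3 - <<'E'
from h import *
I=[]
for i in range(8):
    im=manip.snapshot("wrist")[:,:,::-1].copy(); I.append(cv2.resize(im[40:340,150:520],(200,162)))
s=manip.read_state();print(s["clock"],s["eef_pos"],s["wrist_force"])
cv2.imwrite("pics/w6.png",np.vstack([np.hstack(I[:4]),np.hstack(I[4:])]))
E
```

```text
14.8 [532.96987137 -28.53551806 248.32974212] [ 0.18978026 -0.32534565 -0.54890022]
```

View pics/w6.png

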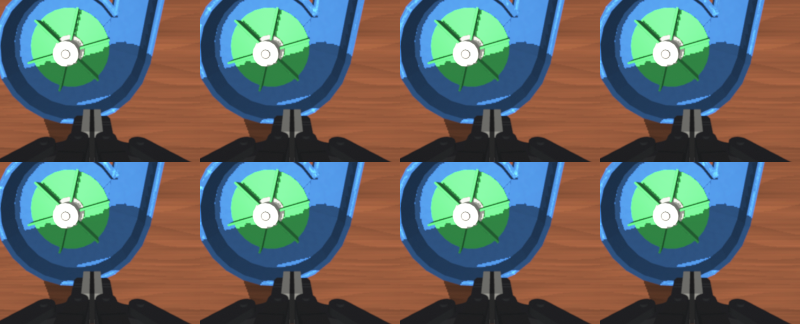

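The wheel ran on for over 4 s but had almost stopped by 14.8 s, so it should get a firmer, still smooth spin. I'm returning to the earlier viewpoint to read the vane angles with code.

{"method": "drive_tool", "body": {"increments": [0.4,-0.33,0.06,0,0,0,0.4,-0.33,0,0,0,0,0,0,0,0,0,0,0,0,0,0,0,0,0,0,0,0,0,0]}}

```text
clock: 15.3
eef_pos: [572.4, 4.2, 245.3]
eef_rot: [0.0, 1.0, 0.0, -0.0]
wrist_force: [-0.1, -0.3, 0.0]
width: -0.002
grasp_force: 0.0
```

```bash
cat > vane.py <<'E'
from h import *
from scipy.ndimage import map_coordinates, gaussian_filter1d
def ang(im,s,C=(573,4.5),z=124):
    th=np.radians(np.arange(0,360,.5)); r=np.arange(24,58,1.)
    c,M,o=cam("wrist",s)
    P=np.stack([C[0]+np.outer(r,np.cos(th)),C[1]+np.outer(r,np.sin(th)),np.full((len(r),len(th)),z)],-1)
    l=(P-o)@M; u=c["cx"]-c["fx"]*l[...,0]/l[...,2]; v=c["cy"]+c["fy"]*l[...,1]/l[...,2]
    g=im.astype(float).sum(2); I=map_coordinates(g,[v,u],order=1)
    G=np.abs(np.gradient(gaussian_filter1d(I,2,axis=1,mode="wrap"),axis=1)); p=np.median(G,axis=0)
    f=gaussian_filter1d(p.reshape(6,120).mean(0),2,mode="wrap"); i=f.argmax()
    return i*.5, f.max()/np.median(f)
E
python3 - <<'E'
from vane import *
w=cv2.imread("pics/w3.png"); full=np.zeros((400,640,3),np.uint8); full[60:340,140:500]=cv2.resize(w,(360,280))
print("ref",ang(full,np.load("s3.npy",allow_pickle=True).item()))
for i in range(8):
    s=manip.read_state(); im=manip.snapshot("wrist")[:,:,::-1]; print(s["clock"],ang(im,s))
print(s["eef_pos"]); cv2.imwrite("pics/w7.png",im)
E
```

```text
ref (np.float64(48.0), np.float64(10.218502019465218))
15.3 (np.float64(43.0), np.float64(12.1435785085207))
15.35 (np.float64(43.0), np.float64(12.044269857721195))
15.4 (np.float64(43.0), np.float64(12.462750919617697))
15.45 (np.float64(43.0), np.float64(12.464969077125879))
15.5 (np.float64(43.0), np.float64(11.690130248665822))
15.55 (np.float64(43.0), np.float64(10.604877312544376))
15.6 (np.float64(43.5), np.float64(10.471178187288423))
15.65 (np.float64(43.5), np.float64(9.390033431820596))
[572.8022373   4.2877313 245.5305872]
```

{"method": "drive_tool", "body": {"increments": [-0.35,-0.34,0,0,0,0,-0.35,-0.34,0,0,0,0,0,0,0.4,0,0,0,0,0,0.5,0,0,0,0,0,0.5,0,0,0,0,0,0.5,0,0,0,0,0,0.5,0,0,0,0,0,0.3,0,0,0,0,0,0.05,0,0,0,0,0,0,0,0,0]}}

```text
clock: 16.7
eef_pos: [538.1, 38.4, 107.8]
eef_rot: [0.0, 1.0, 0.0, -0.0]
wrist_force: [-0.1, -0.4, 0.8]
width: -0.004
grasp_force: 0.0
```

```bash
python3 - <<'E'
from h import *
s=manip.read_state();print(s["eef_pos"],s["wrist_force"])
L=np.cumsum([0,2,2,2,2,5,9,13,17,21,25,18,8]);a=np.radians(135+np.degrees(L/48))
x,y=48*np.cos(a),48*np.sin(a)
print(np.c_[np.diff(x),-np.diff(y)].round(1)/50)
E
```

```text
[538.08199541  38.43287685 107.82387618] [-0.07264271 -0.35752122  0.7800437 ]
[[-0.028  0.028]
 [-0.026  0.03 ]
 [-0.026  0.032]
 [-0.024  0.032]
 [-0.054  0.084]
 [-0.074  0.164]
 [-0.05   0.254]
 [ 0.04   0.336]
 [ 0.206  0.362]
 [ 0.414  0.268]
 [ 0.356  0.046]
 [ 0.158 -0.022]]
```

{"method": "drive_tool", "body": {"increments": [-0.03,0.03,0,0,0,0,-0.026,0.03,0,0,0,0,-0.026,0.03,0,0,0,0,-0.024,0.03,0,0,0,0,-0.054,0.084,0,0,0,0,-0.074,0.164,0,0,0,0,-0.05,0.254,0,0,0,0,0.04,0.336,0,0,0,0,0.206,0.362,0,0,0,0,0.414,0.268,0,0,0,0,0.356,0.046,-0.9,0,0,0,0.16,0,-0.9,0,0,0]}}

```text
clock: 17.9
eef_pos: [582.6, -45.2, 197.4]
eef_rot: [0.001, 1.0, -0.001, -0.002]
wrist_force: [0.8, 0.3, 0.5]
width: -0.002
grasp_force: 0.0
```

{"method": "drive_tool", "body": {"increments": [0,0,-0.6,0,0,0,0,-0.4,-0.2,0,0,0,0,-0.45,0,0,0,0,0,0,0,0,0,0,0,0,0,0,0,0]}}

```text
clock: 18.4
eef_pos: [582.1, -1.3, 237.5]
eef_rot: [0.0, 1.0, 0.0, -0.0]
wrist_force: [-0.7, -0.3, 0.7]
width: 0.001
grasp_force: 0.0
```

```bash
python3 - <<'E'
from vane import *
for i in range(10):
    s=manip.read_state(); im=manip.snapshot("wrist")[:,:,::-1]; print(s["clock"],ang(im,s))
print(s["eef_pos"],s["wrist_force"])
E
```

```text
18.4 (np.float64(35.5), np.float64(3.1815479677479326))
18.45 (np.float64(50.0), np.float64(3.717148868759909))
18.5 (np.float64(1.5), np.float64(4.614894533225217))
18.55 (np.float64(11.5), np.float64(4.2958890968839105))
18.6 (np.float64(23.0), np.float64(2.2759365609869793))
18.65 (np.float64(35.5), np.float64(3.1463579865739897))
18.7 (np.float64(49.5), np.float64(3.459494747513722))
18.75 (np.float64(3.0), np.float64(4.274964685007493))
18.8 (np.float64(9.5), np.float64(4.9311802922212316))
18.85 (np.float64(20.0), np.float64(2.6002350552005455))
[582.53479172  -0.99618851 237.67634875] [-0.35157951  0.47850473 -0.44033859]
```

Spinning at about 4.3 rad/s. Waiting until 3 s have passed, then a last check and hand in if it is still running.

{"method": "drive_tool", "body": {"increments": [0,0,-0.2,0,0,0,0,0,0,0,0,0,0,0,0,0,0,0,0,0,0,0,0,0,0,0,0,0,0,0,0,0,0,0,0,0,0,0,0,0,0,0,0,0,0,0,0,0,0,0,0,0,0,0,0,0,0,0,0,0,0,0,0,0,0,0,0,0,0,0,0,0]}}

```text
clock: 20.1
eef_pos: [582.6, -0.7, 247.8]
eef_rot: [-0.0, 1.0, 0.0, 0.0]
wrist_force: [1.4, 0.2, 0.6]
width: 0.006
grasp_force: 0.0
```

{"method": "drive_tool", "body": {"increments": [0,0,0,0,0,0,0,0,0,0,0,0,0,0,0,0,0,0,0,0,0,0,0,0,0,0,0,0,0,0,0,0,0,0,0,0,0,0,0,0,0,0,0,0,0,0,0,0,0,0,0,0,0,0,0,0,0,0,0,0]}}

```text
clock: 21.1
eef_pos: [582.6, -0.7, 247.8]
eef_rot: [-0.0, 1.0, 0.0, 0.0]
wrist_force: [-0.3, -0.6, 0.1]
width: 0.002
grasp_force: 0.0
```

```bash
python3 - <<'E'
from vane import *
A=[]
for i in range(6):
    s=manip.read_state(); im=manip.snapshot("wrist")[:,:,::-1]; A.append(ang(im,s)[0])
print(s["clock"],A)
d=np.diff(np.unwrap(np.radians(A),period=np.pi/3)); w=d.sum()/.25; print(w)
if w>.8: print(manip.job_done())
E
```

```text
21.35 [np.float64(56.0), np.float64(1.0), np.float64(3.5), np.float64(8.0), np.float64(11.0), np.float64(10.5)]
1.0122909661567103
the job is handed in; nothing more can be done
None
```

The job is handed in: I pushed the wheel down until it bottomed (about 9 N in all), eased it up about 2.4 mm, let go and spun it. It ran on freely for about 3.5 s and was still turning at about 1 rad/s at hand-in; an earlier, gentler spin had run down in about 4 s, so I spun it a second time.

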